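Pin the test-cell lid and hold the electrode in its slot

TASK

Lock the lid of the test cell by pushing the loose red-handled pin fully home through the hole in the lid and the flange under it, and leave it there. Then take the yellow-handled electrode out of the white rack, pass its steel blade down through the narrow slot in the lid, and finish while still holding it there, upright, still and not pressed hard against the lid, with about three quarters of the blade below the lid's top and its handle clear of the lid. Leave the other electrodes and everything else on the bench where they stand.

Things in the scene. Friction and masses are not known exactly. Their poses are not given: they have to be found in the camera images.
- pin_grip (a point): Loose lock pin (60 g), upright in a wooden parking block 50 x 50 mm, 55 mm high. Steel shank 8 mm across, 44 mm long with a 5 mm tapered tip, under a round red handle 20 mm across, 48 mm tall. Point: centre of the red handle, 24 mm above its underside, 68 mm above the tip; z up along the pin. The handle rests on the block; the shank has 4 mm of play in its hole.
- lid_hole (a point): Mouth of the pin hole in the lid's ear, at the lid's top face (107 mm above the bench). Round, 10 mm across (3 mm chamfer at the mouth), through the lid (12 mm) and on through the flange right below it (12 mm); free below. It lies 65 mm along +y from the slot's centre, same axes. The pin is home when its handle's underside sits on the lid.
- flange_hole (a point): Mouth of the matching 10 mm hole at the top of the cell's fixed black flange, 12 mm below lid_hole; the holes are within 1 mm of each other at the start.
- slot (a point): Centre of the narrow slot in the pale blue lid (100 x 160 x 12 mm) of the test cell, at the lid's top face. The slot is 8 mm wide along x and 30 mm long along y, with a 3 mm chamfer at its mouth and a thin black line round it, and goes straight through; below it the jar is empty to 88 mm under the lid's top. z is up.
- lid (a joint): Swivel of the lid about a vertical post 60 mm along -y from the slot's centre, rad; 0 = closed over the flange (the hole in line), grows as the lid swings anticlockwise seen from above, up to 1.2. It starts closed or almost (under 0.008), has light friction, and the pin locks it.
- grip_a (a point): The electrode to use (0.1 kg): steel blade 6 mm thick (x), 28 mm wide (y), 60 mm long, its last 5 mm slimmer (4 x 26 mm), under a yellow handle 18 mm (x) x 34 mm (y) x 48 mm tall with a copper stub on top (8 mm high, 6 mm across). Point: centre of the yellow handle, 24 mm above its underside, 84 mm above the blade's tip; z up. It starts upright in one of the rack's three slots.
- grip_b (a point): Another electrode of the same size with a green handle, in the same rack; to be left there. Point and axes as for grip_a.
- grip_c (a point): Another electrode of the same size with a black handle, in the same rack; to be left there. Point and axes as for grip_a.
- jar_1: Bystander: brown capped cell jar, 68 mm across, 129 mm tall; origin at the centre of its underside.
- jar_2: Bystander: brown capped cell jar like jar_1; origin at the centre of its underside.
- bottle: Bystander: white plastic bottle, 60 mm across, 150 mm tall; origin at the centre of its underside.
- beaker: Bystander: small glass beaker, 64 mm across, 70 mm tall; origin at the centre of its underside.
- carton: Bystander: brown cardboard carton 70 x 110 x 50 mm; origin at the centre of its underside.
- cell: The test cell, fixed to the bench: black base 110 x 110 mm, clear round jar, black flange, pale blue lid on top (107 mm high in all). Origin under the jar's axis; the slot is above it, the flange's ear with the pin hole lies along +y.
- rack: White electrode rack, fixed, 60 mm (x) x 190 mm (y) x 75 mm high, three slots 60 mm apart along y; origin at the centre of its underside. The electrodes stand with their y along its y, handles resting on its top, blades with 3 mm of play in the slots.
- pin: The whole pin; origin at its tip, 68 mm below pin_grip.
- electrode_a: The whole yellow electrode; origin at the blade's tip, 84 mm below grip_a.

How it is judged (in metres and radians):
On the way, in this order (a step that is already met when the one before it is completed fails the run):
1. the pin is fully home through lid and flange, let go (horizontal distance between pin_grip and lid_hole below 0.005 m and horizontal distance between pin_grip and flange_hole below 0.006 m and z of pin_grip in the frame of lid_hole between 0.018 and 0.0285 m and angle between pin_grip's own z axis and vertical below 0.12 rad and contact force between the fingers and pin below 0.5 N), for 0.2 s.
2. the yellow electrode's blade has entered the lid's slot (z of grip_a in the frame of slot between 0.02 and 0.074 m and x of grip_a in the frame of slot between -0.008 and 0.008 m and y of grip_a in the frame of slot between -0.008 and 0.008 m and angle between grip_a's own z axis and vertical below 0.14 rad), for 0.1 s.
At the end, for the whole second after the job is handed in: Pin home: handle within 4.5 mm of the lid, tilt under 0.12 rad. Yellow electrode held by the fingers (over 2 N), still, tilt under 0.14 rad, in the slot, handle 2 to 30 mm above the lid, pressing on the cell under 15 N. Other electrodes within 12 mm, other things within 30 mm of their start (z of grip_a in the frame of slot between 0.026 and 0.054 m and x of grip_a in the frame of slot between -0.008 and 0.008 m and y of grip_a in the frame of slot between -0.008 and 0.008 m and angle between grip_a's own z axis and vertical below 0.14 rad and horizontal distance between pin_grip and lid_hole below 0.005 m and horizontal distance between pin_grip and flange_hole below 0.006 m and z of pin_grip in the frame of lid_hole between 0.018 and 0.0285 m and angle between pin_grip's own z axis and vertical below 0.12 rad and contact force between the fingers and electrode_a above 2 N and contact force between electrode_a and cell below 15 N and linear speed of electrode_a below 0.02 m/s and distance of each of grip_b, grip_c from where it was at the start of the episode below 0.012 m and distance of each of jar_1, jar_2, bottle, beaker, carton from where it was at the start of the episode below 0.03 m); the arm keeps its last pose, push and grip.
It fails at once if another electrode or a bystander was moved (not (distance of grip_b from where it was at the start of the episode below 0.012 m) or not (distance of grip_c from where it was at the start of the episode below 0.012 m) or not (distance of jar_1 from where it was at the start of the episode below 0.03 m) or not (distance of jar_2 from where it was at the start of the episode below 0.03 m) or not (distance of bottle from where it was at the start of the episode below 0.03 m) or not (distance of beaker from where it was at the start of the episode below 0.03 m) or not (distance of carton from where it was at the start of the episode below 0.03 m)).
It also fails if it takes over 69 s, if anything falls off the work surface, if the arm or the gripper's body presses on something with over 40 N, if the wrist force passes 120 N, or if a joint passes its speed limit or range.

ROBOT

A 6-joint arm with a two-finger parallel gripper is mounted at the origin on the work surface. World frame = base frame: x ahead of the robot, y to its left, z up, the work surface at z = 0. Lengths are in m, angles in degrees, forces in N, time in s.
With the tool pointing down it reaches from about 0.4 to 0.825 m from the base axis. Payload 7 kg.
Tool frame: the origin (TCP) lies at the very end of the fingers, on their centre line; the grasp point (between the pads) lies 19 mm behind it; y points along the fingers, x is the direction in which the jaws open and shut, and the axes are right-handed (so a half turn about y gives the same grasp; the last joint's range is limited). The gripper opens to 88 mm and grips with 3 to 60 N. Pads are 19 mm wide; open, the fingers measure 130 mm over their backs; the gripper's body (78 mm by 193 mm) begins 47 mm behind the grasp point.
Start: joints at [-53.222, 20.546, 0.682, 0, -70.136, -16.507], TCP at [0.234, -0.633, 0.227] pointing down, gripper open.
Joint ranges: [-176.03, 176.03], [-82.01, 121.73], [-58.28, 71.71], [-173.87, 95.51], [-174.79, -0.11], [-173.66, 173.66]. Speed limits (degrees/s): [136.94, 136.94, 172.46, 180, 180, 180].

INTERFACE

Orientations are given as [roll, pitch, yaw] about the fixed x, y, z axes, in that order (R = Rz(yaw) Ry(pitch) Rx(roll)).
In Python, from plant import ctrl gives the robot as it stands.
- The arm moves only by the shell command python3 -m crank 'ROWS'. ROWS is JSON, a list that holds one entry, the list of rows, each a list of 5 numbers: the closure, from -1 (fully open) to 1 (shut), then the shift along the tool's x, y, z in mm, then the turn about the tool's y in rad. In form: [[[claw, x, y, z, turn], ...]]. A call has 1 to 12 rows; each row is the pose to reach, as a shift and turn from the pose commanded when the call began, along the tool's axes at that moment; what a row does not reach only later rows make up. A row lasts 1/8 s, in which the tool goes at most 62.5 mm and 10.7 degrees, less where a joint would pass 70% of its speed; a pose out of reach is approached as far as the arm can. A call with a gripper value outside its range is refused whole. The fingers move at their own pace and stop on an object; the grip force is fixed at half the most. Time passes only in rows, so rows that repeat a pose let the fingers close. It gives the time, the measured TCP pose, the force and the opening at its end, in the units of the state.
- ctrl.get_obs(): the state, without advancing time (a new reading comes with each control period).
- ctrl.snapshot(name): name is "scene" or "side" or "wrist"; returns the picture (384x512x3 uint8, red, green, blue); there is no depth.
- ctrl.camera_model(name): a dict with "fx", "fy", "cx", "cy" (pixels), "origin" and "orientation" of the camera in the world; the wrist camera has in their place "hand_eye" (4x4, takes a point from camera to tool coordinates, whose origin is the TCP and whose axes are the tool frame's). Camera axes: x right, y down, z forward; pixel columns grow to the right and rows downward; lengths in m; the calibration is good to about 2 mm. A picture is of the moment at which its call begins: read the wrist's pose just before it. camera_model takes no time and is no camera call.
- ctrl.close_job(): hands the job in, once; it reports no verdict.
Trained networks look in the newest picture that a camera, given by its name, has taken for a name from the list of things; names that differ only in an ending like _2 or _b are one class to them, and where a whole thing is asked for, a point or a joint stands for the part that bears it (a point fixed in the world has none). Each returns a list of dicts, best first, with "confidence" (0 to 1); they miss things now and then, are a little off and sometimes report something else, mostly with a low value. They report only what shows in the picture. A call takes as long as a camera call.
- ctrl.find_in(camera, name): "extent" ([left, top, width, height] in pixels, round what is visible of it).
The state is a dict: "clock": time; "joint_pos": joint angles; "qvel": joint speeds; "tau": joint torques, N m; "tool_pos": TCP position; "orientation": TCP orientation; "force": force on the tool from outside, world axes, zero at the start; "moment": the same for the moment, N m; "opening": finger opening in m.
Only numpy, scipy, OpenCV 4.12 (cv2) and the standard library are available. Lean on these libraries where they do the work, as an engineer would, in place of code of your own. Each camera call takes 0.05 s, during which the arm holds its last target.

## Working session

There is one attempt and no reset: what is moved stays moved. The work goes in short steps, Python scripts to look and compute and a shell command to move; the robot and the scene stay as the last step left them, time stands still between calls to the robot, and variables do not carry over. Pictures are saved under pics/ and viewed, and the job is handed in when it is done.

```bash
ls; mkdir -p pics; python3 - <<'E'
from plant import ctrl
import cv2, numpy as np
print(ctrl.get_obs())
for n in ["scene","side","wrist"]:
    im=ctrl.snapshot(n); cv2.imwrite(f"pics/{n}0.png",im[:,:,::-1])
    print(n,ctrl.camera_model(n))
for n in ["scene","side"]:
    for o in ["pin_grip","lid_hole","slot","grip_a","grip_b","cell","rack","pin"]:
        try: print(n,o,[(round(d["confidence"],2),np.round(d["extent"],1).tolist()) for d in ctrl.find_in(n,o)[:4]])
        except Exception as e: print(n,o,e)
E
```

```text
pics
{'clock': 0.0, 'joint_pos': array([-5.32225255e+01,  2.05907730e+01,  6.34545555e-01, -2.05907149e-02,
       -7.01354815e+01, -1.65065418e+01]), 'qvel': array([-0.07148097, -0.11179898, -0.0444771 ,  0.03954183, -0.10076268,
       -0.08668313]), 'tau': array([-2.79070860e-03, -5.82718849e+01,  2.93050861e+01,  6.99748546e+00,
        6.72389375e-03, -1.56904480e-04]), 'tool_pos': array([ 0.23366853, -0.63274999,  0.22563454]), 'orientation': array([-8.99924995e+01, -9.34295761e-02,  1.10263915e+02]), 'force': array([ 0.4920237 ,  0.17161739, -0.20444139]), 'moment': array([ 0.06570212, -0.008534  ,  0.00466071]), 'opening': 0.08751508401406966}
scene {'fx': 386.5081079810109, 'fy': 386.5081079810109, 'cx': 256.39259845277417, 'cy': 195.42960655393688, 'origin': array([ 0.958573  , -0.56944898,  0.81460064]), 'orientation': array([-137.25162373,    0.69834428,   35.06166381])}
side {'fx': 392.7471373825523, 'fy': 392.7471373825523, 'cx': 249.99505225736883, 'cy': 191.0354911179547, 'origin': array([0.34774427, 0.73520175, 0.59206469]), 'orientation': array([-121.95159927,   -1.
[... 959 characters left out ...]
 241.9, 79.2, 73.9])]
scene pin [(0.6, [292.7, 113.9, 5.6, 16.7])]
side pin_grip [(0.56, [234.8, 297.2, 14.5, 25.8]), (0.15, [269.5, 131.4, 9.0, 17.5])]
side lid_hole [(0.58, [224.5, 187.8, 50.0, 47.6])]
side slot [(0.89, [228.9, 187.3, 43.9, 44.7])]
side grip_a [(0.67, [269.0, 139.6, 7.4, 19.6]), (0.64, [269.5, 132.7, 10.2, 18.1]), (0.46, [260.8, 149.2, 6.6, 19.5])]
side grip_b [(0.67, [269.0, 139.6, 7.4, 19.6]), (0.64, [269.5, 132.7, 10.2, 18.1]), (0.46, [260.8, 149.2, 6.6, 19.5])]
side cell [(0.94, [221.0, 187.6, 56.3, 73.1]), (0.49, [233.7, 296.8, 16.1, 27.5])]
side rack [(0.93, [250.1, 147.3, 36.6, 46.9]), (0.64, [194.5, 145.4, 34.0, 40.9])]
side pin [(0.81, [234.6, 295.3, 14.1, 30.4])]
```

View pics/scene0.png

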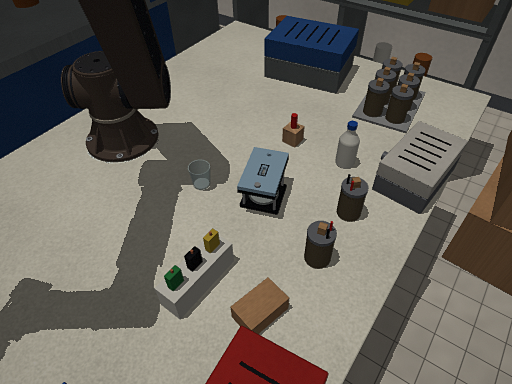

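View pics/side0.png

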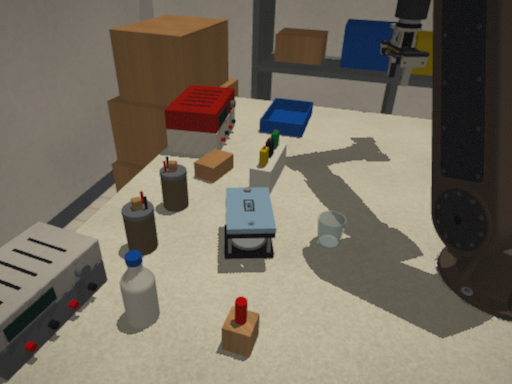

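View pics/wrist0.png

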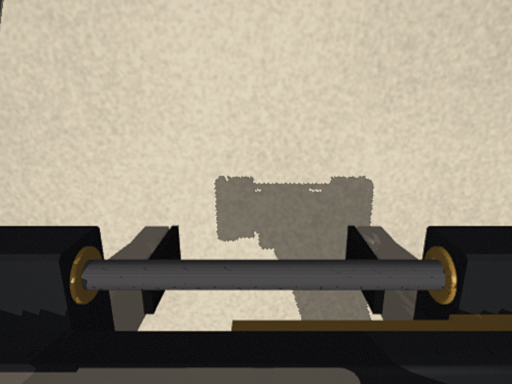

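The scene view shows the pin (red, ~(294,121)), the cell (~(264,175)), the rack with yellow handle (~(211,240)), black and green. In the side view the pin is at ~(241,311) and yellow at ~(264,156). I'll enlarge these crops.

```bash
python3 - <<'E'
import cv2, numpy as np
s=cv2.imread("pics/scene0.png"); d=cv2.imread("pics/side0.png")
a=cv2.resize(s[140:220,230:300],None,fx=5,fy=5,interpolation=cv2.INTER_CUBIC)
b=cv2.resize(d[180:260,215:285],None,fx=5,fy=5,interpolation=cv2.INTER_CUBIC)
cv2.imwrite("pics/z1.png",np.hstack([a,b]))
a=cv2.resize(s[220:320,150:240],None,fx=4,fy=4,interpolation=cv2.INTER_CUBIC)
b=cv2.resize(d[120:220,220:310],None,fx=4,fy=4,interpolation=cv2.INTER_CUBIC)
cv2.imwrite("pics/z2.png",np.hstack([a,b]))
E
```

```text
(no output)
```

View pics/z1.png

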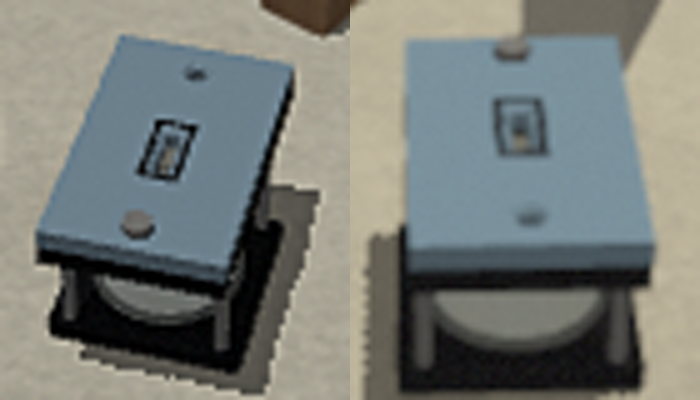

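View pics/z2.png

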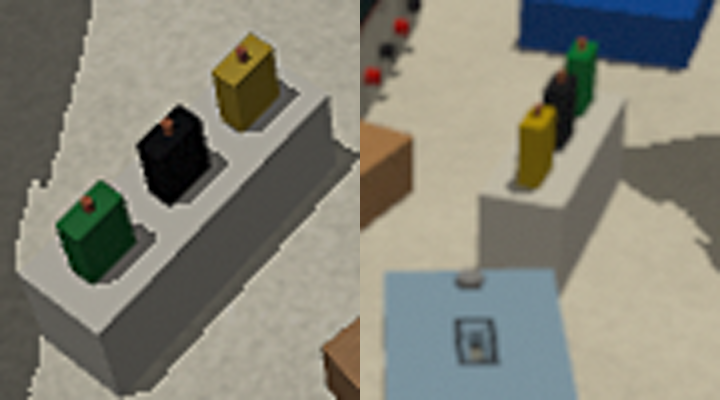

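```bash
cat > h.py <<'E'
import numpy as np, cv2
from scipy.spatial.transform import Rotation as R
from plant import ctrl
def pose(cam,obs=None):
    m=ctrl.camera_model(cam)
    if cam!="wrist":
        T=np.eye(4);T[:3,:3]=R.from_euler("xyz",m["orientation"],degrees=True).as_matrix();T[:3,3]=m["origin"]
    else:
        obs=obs or ctrl.get_obs()
        W=np.eye(4);W[:3,:3]=R.from_euler("xyz",obs["orientation"],degrees=True).as_matrix();W[:3,3]=obs["tool_pos"]
        T=W@m["hand_eye"]
    return T,m
def ray(cam,p,obs=None):
    T,m=pose(cam,obs)
    d=T[:3,:3]@np.array([(p[0]-m["cx"])/m["fx"],(p[1]-m["cy"])/m["fy"],1]); return T[:3,3],d/np.linalg.norm(d)
def onz(cam,p,z,obs=None):
    o,d=ray(cam,p,obs); return o+d*(z-o[2])/d[2]
def tri(rs):
    A=sum(np.eye(3)-np.outer(d,d) for o,d in rs); b=sum((np.eye(3)-np.outer(d,d))@o for o,d in rs)
    return np.linalg.solve(A,b)
def proj(cam,P,obs=None):
    T,m=pose(cam,obs); q=T[:3,:3].T@(np.asarray(P)-T[:3,3]); return np.array([m["fx"]*q[0]/q[2]+m["cx"],m["fy"]*q[1]/q[2]+m["cy"]])
E
python3 - <<'E'
from h import *
np.set_printoptions(precision=4,suppress=True)
D={"hole":((269,154.8),(251.2,223.2),.107),"slot":((263.6,170),(249.2,205.4),.107),"stubtop":((211,232.7),(264.5,147),.131)}
for k,(a,b,z) in D.items():
    print(k,tri([ray("scene",a),ray("side",b)]),onz("scene",a,z),onz("side",b,z))
for k,a,b in [("yel",(211,232.7),(264.5,147)),("blk",(192,251.5),(271,138.5)),("grn",(171.8,271),(275.3,130.5))]:
    print(k,onz("scene",a,.131),onz("side",b,.131))
s=cv2.imread("pics/scene0.png").astype(int); d=cv2.imread("pics/side0.png").astype(int)
for n,im,(x0,y0,x1,y1) in [("scene",s,(280,105,310,135)),("side",d,(225,285,260,330))]:
    c=im[y0:y1,x0:x1]; m=(c[...,2]>80)&(c[...,1]<50)&(c[...,0]<50); ys,xs=np.nonzero(m)
    p=(xs.mean()+x0,ys.mean()+y0); print(n,p,xs.min()+x0,xs.max()+x0,ys.min()+y0,ys.max()+y0,onz(n,p,.081))
E
```

```text
hole [0.516  0.1053 0.1072] [0.5167 0.1057 0.107 ] [0.5153 0.1044 0.107 ]
slot [0.5381 0.0456 0.1084] [0.5387 0.047  0.107 ] [0.5374 0.0427 0.107 ]
stubtop [ 0.5684 -0.2061  0.1307] [ 0.5704 -0.2059  0.131 ] [ 0.567  -0.2072  0.131 ]
yel [ 0.5704 -0.2059  0.131 ] [ 0.567  -0.2072  0.131 ]
blk [ 0.569  -0.2675  0.131 ] [ 0.5632 -0.267   0.131 ]
grn [ 0.5669 -0.3272  0.131 ] [ 0.5644 -0.3266  0.131 ]
scene (np.float64(293.6666666666667), np.float64(115.23809523809524)) 291 297 113 119 [0.4596 0.3331 0.081 ]
side (np.float64(240.59927797833936), np.float64(310.6678700361011)) 235 246 297 324 [0.475 0.308 0.081]
```

```bash
cat >> h.py <<'E'
def shift(target,yaw,cur,curyaw):
    """rows' x,y,z mm and turn rad from commanded cur pose"""
    M=R.from_euler("xyz",[-90,0,curyaw],degrees=True).as_matrix()
    s=M.T@(np.array(target)-np.array(cur))*1000
    return np.round(s,1), round(-np.radians((yaw-curyaw+180)%360-180),4)
E
python3 - <<'E'
from h import *
np.set_printoptions(precision=4,suppress=True)
s=cv2.imread("pics/scene0.png").astype(int); d=cv2.imread("pics/side0.png").astype(int)
for n,im,(x0,y0,x1,y1) in [("scene",s,(285,105,305,135)),("side",d,(225,285,260,330))]:
    c=im[y0:y1,x0:x1]; m=(c[...,2]>60)&(c[...,2]>3.5*c[...,1]); ys,xs=np.nonzero(m)
    p=((xs.min()+xs.max())/2+x0,(ys.min()+ys.max())/2+y0); print(n,p,onz(n,p,.080))
for k,p in [("bottle",(346,166)),("jar",(320,263)),("jar2",(349,216)),("carton",(260,312)),("beaker",(201,187))]: print(k,onz("scene",p,0))
print(shift((.53,.07,.25),200,(.234,-.633,.227),110.27))
E
```

```text
scene (np.float64(293.5), np.float64(120.0)) [0.4717 0.3124 0.08  ]
side (np.float64(241.0), np.float64(310.5)) [0.4747 0.3066 0.08  ]
bottle [0.6744 0.2978 0.    ]
jar [ 0.7775 -0.0558  0.    ]
jar2 [0.77   0.1214 0.    ]
carton [ 0.7292 -0.2458  0.    ]
beaker [ 0.3643 -0.0231  0.    ]
(array([ 556.9,  -23. , -521.2]), np.float64(-1.5661))
```

```bash
python3 -m crank '[[[-1,557,-23,-521,-1.566],[-1,557,-23,-521,-1.566],[-1,557,-23,-521,-1.566],[-1,557,-23,-521,-1.566],[-1,557,-23,-521,-1.566],[-1,557,-23,-521,-1.566],[-1,557,-23,-521,-1.566],[-1,557,-23,-521,-1.566],[-1,557,-23,-521,-1.566],[-1,557,-23,-521,-1.566],[-1,557,-23,-521,-1.566],[-1,557,-23,-521,-1.566]]]'; python3 -m crank '[[[-1,0,0,0,0],[-1,0,0,0,0]]]'; python3 - <<'E'
from h import *
o=ctrl.get_obs(); print(o["clock"],o["tool_pos"],o["orientation"],o["joint_pos"])
cv2.imwrite("pics/w1.png",ctrl.snapshot("wrist")[:,:,::-1])
for t in ["slot","lid_hole"]: print(t,[(round(d["confidence"],2),np.round(d["extent"],1).tolist()) for d in ctrl.find_in("wrist",t)[:3]])
E
```

```text
clock: 2.45
tool_pos: [0.525, 0.06, 0.2497]
orientation: [-90.0, 0.1, -160.0]
force: [1.0, 0.2, 0.3]
opening: 0.0874
clock: 2.7
tool_pos: [0.5243, 0.058, 0.2489]
orientation: [-90.0, -0.0, -160.0]
force: [-0.5, 0.2, 0.0]
opening: 0.0877
2.7 [0.52428784 0.05801829 0.2489037 ] [-8.99985484e+01 -3.97762726e-02 -1.59952112e+02] [ 2.76338552e+01  5.77241054e+00 -1.57916416e+01 -4.09794731e-03
 -6.84755676e+01 -7.58446212e+00]
slot [(0.61, [190.9, 73.2, 120.4, 173.8])]
lid_hole [(0.98, [193.6, 74.6, 118.7, 171.0])]
```

View pics/w1.png

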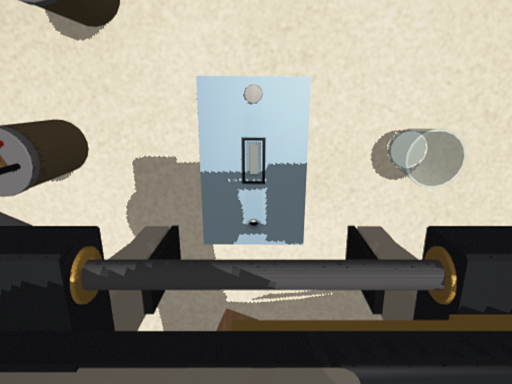

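The wrist view shows the lid nearly square to the image, with the post at (253,94), the slot centred at (254,160) and the hole at (253,222).

```bash
python3 - <<'E'
from h import *
o=ctrl.get_obs()
im=cv2.imread("pics/w1.png"); z=cv2.resize(im[120:240,190:320],None,fx=6,fy=5,interpolation=cv2.INTER_CUBIC); cv2.imwrite("pics/w1z.png",z[:,:780])
for k,p in [("slot",(254,160)),("hole",(253,222)),("TL",(196.5,76.5)),("TR",(310,76.5)),("BL",(204.5,243)),("BR",(303.5,243))]: print(k,onz("wrist",p,.107,o))
E
```

```text
slot [0.53664868 0.04435905 0.107     ]
hole [0.51686827 0.10308812 0.107     ]
TL [ 0.608375   -0.00808234  0.107     ]
TR [ 0.51545275 -0.04180537  0.107     ]
BL [0.55511883 0.1409861  0.107     ]
BR [0.46166343 0.10708923 0.107     ]
```

View pics/w1z.png

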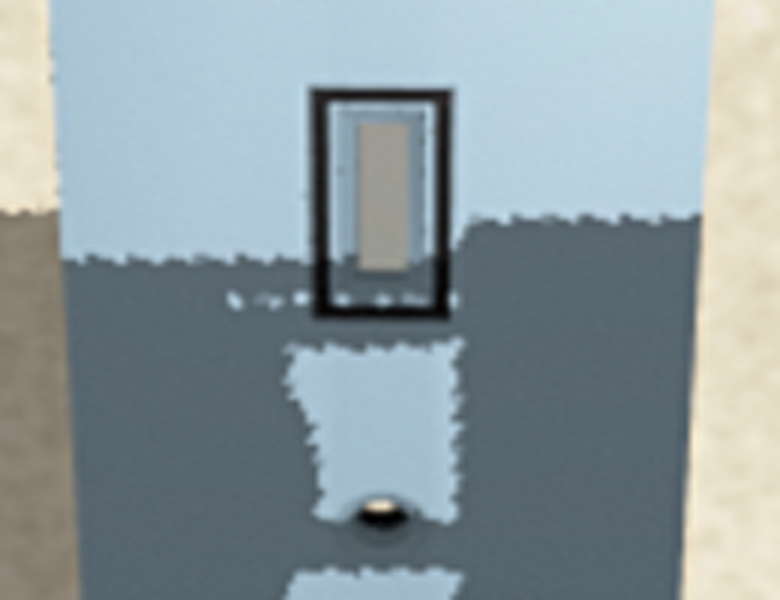

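```bash
python3 -m crank '[[[-1,-38,0,-253,0],[-1,-38,0,-253,0],[-1,-38,0,-253,0],[-1,-38,30,-253,0],[-1,-38,30,-253,0],[-1,-38,30,-253,0],[-1,-38,30,-253,0],[-1,-38,30,-253,0]]]'; python3 - <<'E'
from h import *
o=ctrl.get_obs(); print(o["clock"],o["tool_pos"],o["orientation"])
cv2.imwrite("pics/w2.png",ctrl.snapshot("wrist")[:,:,::-1])
for t in ["pin_grip","pin"]: print(t,[(round(d["confidence"],2),np.round(d["extent"],1).tolist()) for d in ctrl.find_in("wrist",t)[:3]])
E
```

```text
clock: 3.85
tool_pos: [0.4744, 0.3074, 0.22]
orientation: [-90.0, 0.1, -160.1]
force: [1.0, 1.0, 0.5]
opening: 0.0875
3.85 [0.47438735 0.30740932 0.22003194] [-9.00343746e+01  6.75555887e-02 -1.60104946e+02]
pin_grip [(0.88, [250.8, 161.7, 24.5, 37.1])]
pin []
```

View pics/w2.png

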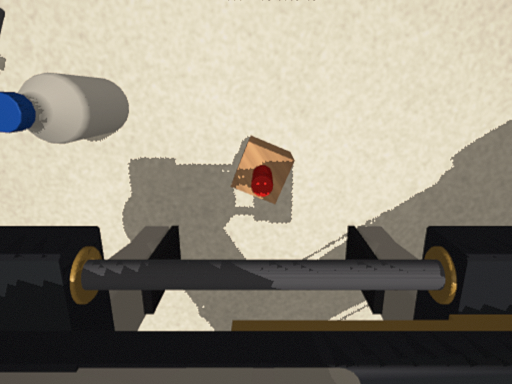

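The red handle spans roughly (251..274, 165..199), on its block. I'll fit a cylinder model to its mask.

```bash
cat >> h.py <<'E'
from scipy.optimize import least_squares
def cyl_fit(mask_bbox,o,r,z0,z1,x0):
    a=np.linspace(0,2*np.pi,60)
    def box(x):
        P=[proj("wrist",(x[0]+r*np.cos(t),x[1]+r*np.sin(t),z),o) for z in (z0,z1) for t in a]; P=np.array(P)
        return np.r_[P.min(0),P.max(0)]
    s=least_squares(lambda x: box(x)-mask_bbox,x0,diff_step=1e-4); return s.x, box(s.x)
E
python3 - <<'E'
from h import *
o=ctrl.get_obs(); im=cv2.imread("pics/w2.png").astype(int)
m=(im[...,2]>60)&(im[...,2]>3.5*im[...,1]); m[:130]=0;m[230:]=0;m[:,:200]=0;m[:,320:]=0
ys,xs=np.nonzero(m); bb=np.array([xs.min(),ys.min(),xs.max()+1,ys.max()+1])-.0
print(bb,cyl_fit(bb-.5,o,.010,.055,.103,[.473,.309]), proj("wrist",(.4735,.3085,.107),o))
E
```

```text
[252. 166. 273. 197.] (array([0.47314285, 0.31046121]), array([250.54868468, 164.3017794 , 273.45134046, 197.60054853])) [262.37596539 185.71969018]
```

```bash
python3 -m crank '[[[-1,0,60,-3,0],[-1,0,110,-3,0],[-1,0,140,-3,0],[-1,0,154,-3,0],[-1,0,154,-3,0],[1,0,154,-3,0],[1,0,154,-3,0],[1,0,154,-3,0],[1,0,154,-3,0],[1,0,154,-3,0],[1,0,154,-3,0]]]'; python3 -m crank '[[[1,0,0,0,0],[1,0,0,0,0],[1,0,0,0,0],[1,0,0,0,0]]]'
```

```text
clock: 5.38
tool_pos: [0.4727, 0.3114, 0.0652]
orientation: [-90.0, -0.0, -160.0]
force: [0.5, 0.2, -0.2]
opening: 0.0334
clock: 5.88
tool_pos: [0.4727, 0.3114, 0.0651]
orientation: [-90.0, -0.0, -160.0]
force: [0.5, -0.5, -0.4]
opening: 0.0192
```

```bash
python3 -m crank '[[[1,0,-15,0,0],[1,0,-35,0,0],[1,0,-60,0,0],[1,0,-90,0,0],[1,0,-125,0,0],[1,0,-125,0,0],[1,0,-125,0,0]]]';  python3 - <<'E'
from h import *
o=ctrl.get_obs(); print(o["clock"],o["tool_pos"],o["orientation"],o["opening"])
cv2.imwrite("pics/w3.png",cv2.resize(ctrl.snapshot("wrist")[100:260,180:340,::-1],None,fx=3.7,fy=3.7,interpolation=cv2.INTER_CUBIC))
cv2.imwrite("pics/s3.png",ctrl.snapshot("side")[:,:,::-1])
E
```

```text
clock: 6.75
tool_pos: [0.4724, 0.3112, 0.1906]
orientation: [-90.0, 0.0, -160.0]
force: [-0.0, 0.0, -0.9]
opening: 0.0197
6.75 [0.47240943 0.31118245 0.19063131] [-9.00301386e+01  1.31238632e-02 -1.60016851e+02] 0.01973147236771681
```

View pics/w3.png

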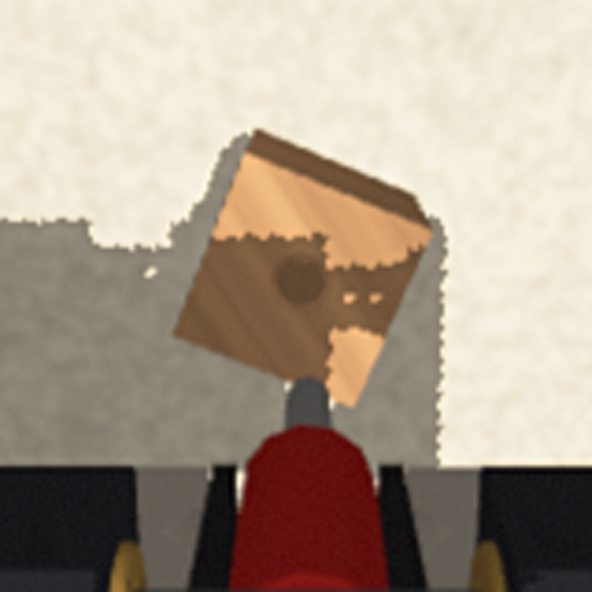

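View pics/s3.png

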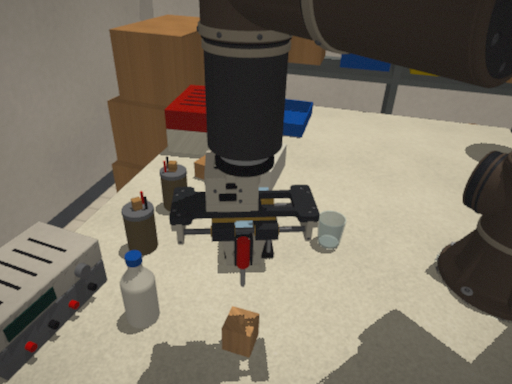

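The pin is held upright, with its tip at about (263,202), and the block stayed in place. Now I'll move over the hole.

```bash
python3 -m crank '[[[1,29.5,0,40,0],[1,29.5,0,95,0],[1,29.5,0,150,0],[1,29.5,0,190,0],[1,29.5,0,208.5,0],[1,29.5,0,208.5,0],[1,29.5,0,208.5,0]]]';  python3 - <<'E'
from h import *
o=ctrl.get_obs(); print(o["clock"],o["tool_pos"],o["orientation"],o["opening"])
im=ctrl.snapshot("wrist")[:,:,::-1]; cv2.imwrite("pics/w4full.png",im)
cv2.imwrite("pics/w4.png",cv2.resize(im[60:260,160:360],None,fx=3,fy=3,interpolation=cv2.INTER_CUBIC))
print(proj("wrist",(.516,.105,.107),o))
E
```

```text
clock: 7.72
tool_pos: [0.5161, 0.1059, 0.1898]
orientation: [-90.0, -0.0, -160.0]
force: [-0.6, -0.1, -0.7]
opening: 0.0193
7.725 [0.51606133 0.10589935 0.18983937] [-9.00015941e+01 -3.39925069e-02 -1.59993200e+02] 0.019264863635106013
[262.23311482 194.0233953 ]
```

View pics/w4.png

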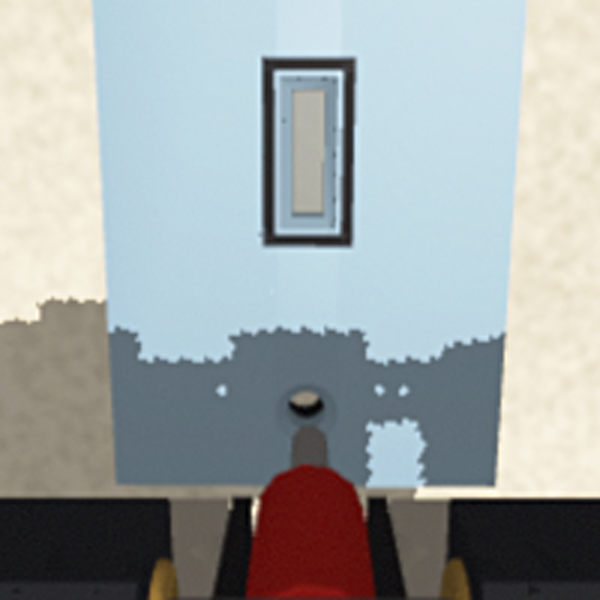

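The hole mouth is at ~(262.3,194.7) and the pin tip at ~(263,203). I'll correct by x −0.6 mm and z −1 mm, then lower in stages.

```bash
python3 -m crank '[[[1,-0.6,10,-1,0],[1,-0.6,20,-1,0],[1,-0.6,27,-1,0],[1,-0.6,32,-1,0],[1,-0.6,36,-1,0],[1,-0.6,40,-1,0],[1,-0.6,40,-1,0]]]';  python3 - <<'E'
from h import *
o=ctrl.get_obs(); print(o["clock"],o["tool_pos"],o["orientation"],o["opening"],o["force"],o["moment"])
im=ctrl.snapshot("wrist")[:,:,::-1]
cv2.imwrite("pics/w5.png",cv2.resize(im[60:260,160:360],None,fx=3,fy=3,interpolation=cv2.INTER_CUBIC))
E
```

```text
clock: 8.65
tool_pos: [0.5165, 0.1078, 0.1499]
orientation: [-90.1, 0.1, -160.0]
force: [-2.3, 6.7, -1.8]
opening: 0.0194
8.65 [0.51646863 0.10777178 0.1498583 ] [-9.0112281e+01  5.9372945e-02 -1.6001848e+02] 0.019356320450080313 [-2.2677365   6.72633571 -1.80298522] [ 2.66597202  0.88173261 -0.04244171]
```

View pics/w5.png

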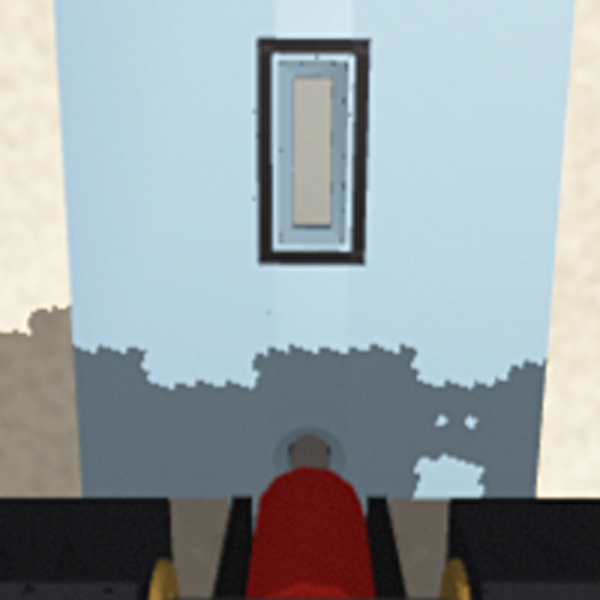

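The tip is in the hole. A lateral force of about 7 N points along tool −z, so I'll relieve it by that way 1.5 mm and go on lowering.

```bash
python3 -m crank '[[[1,0,0,-1.5,0],[1,0,3,-1.5,0],[1,0,6,-1.5,0],[1,0,9,-1.5,0],[1,0,9,-1.5,0]]]'
```

```text
clock: 9.32
tool_pos: [0.5162, 0.1082, 0.1409]
orientation: [-90.0, 0.0, -160.0]
force: [-0.7, 4.6, -0.7]
opening: 0.0196
```

```bash
python3 -m crank '[[[1,0,0,-1,0],[1,0,3,-1,0],[1,0,6,-1,0],[1,0,9,-1,0],[1,0,12,-1,0],[1,0,12,-1,0]]]'
```

```text
clock: 10.07
tool_pos: [0.5156, 0.1089, 0.1288]
orientation: [-90.0, -0.0, -160.0]
force: [2.4, 2.5, -2.7]
opening: 0.0193
```

```bash
python3 -m crank '[[[1,-0.3,3,-0.4,0],[1,-0.3,6,-0.4,0],[1,-0.3,9,-0.4,0],[1,-0.3,9,-0.4,0]]]'; python3 -m crank '[[[1,0,2,0,0],[1,0,4,0,0],[1,0,4,0,0]]]'
```

```text
clock: 10.58
tool_pos: [0.5155, 0.1092, 0.1198]
orientation: [-90.0, -0.0, -160.0]
force: [1.5, 0.8, -1.5]
opening: 0.0194
clock: 10.95
tool_pos: [0.5162, 0.1094, 0.117]
orientation: [-90.0, 0.0, -160.0]
force: [-1.2, 1.3, 7.2]
opening: 0.0198
```

```bash
python3 -m crank '[[[1,0,1.5,0,0],[1,0,1.5,0,0],[1,0,1.5,0,0]]]';  python3 - <<'E'
from h import *
o=ctrl.get_obs()
im=ctrl.snapshot("wrist")[:,:,::-1]
cv2.imwrite("pics/w6.png",cv2.resize(im[60:260,160:360],None,fx=3,fy=3,interpolation=cv2.INTER_CUBIC))
s=ctrl.snapshot("side")[:,:,::-1]
cv2.imwrite("pics/s6.png",cv2.resize(s[150:270,200:320],None,fx=5,fy=5,interpolation=cv2.INTER_CUBIC))
E
```

```text
clock: 11.32
tool_pos: [0.5163, 0.1094, 0.1168]
orientation: [-90.0, 0.1, -160.0]
force: [-6.1, -0.4, 19.0]
opening: 0.0192
```

View pics/w6.png

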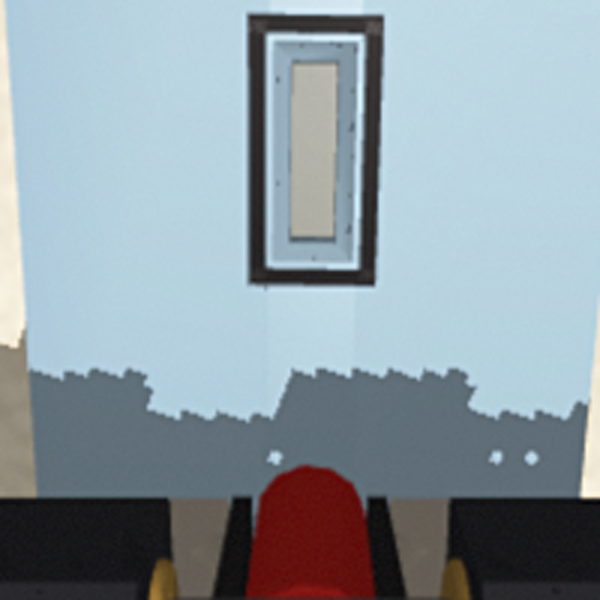

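View pics/s6.png

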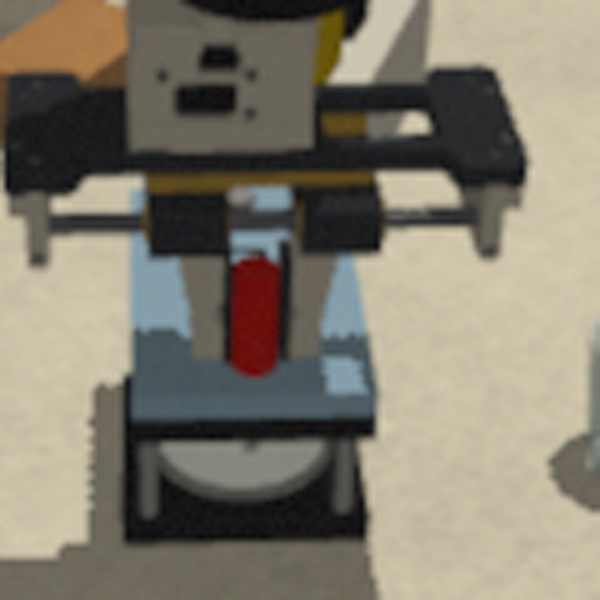

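The pin is seated: the height stopped at the expected value with 19 N upward, and the handle sits on the lid. Now I'll release and rise.

```bash
python3 -m crank '[[[1,0,-1.5,0,0],[-1,0,-1.5,0,0],[-1,0,-1.5,0,0],[-1,0,-1.5,0,0],[-1,0,-1.5,0,0],[-1,0,-1.5,0,0],[-1,0,-20,0,0],[-1,0,-60,0,0],[-1,0,-110,0,0],[-1,0,-130,0,0],[-1,0,-130,0,0]]]';  python3 - <<'E'
from h import *
o=ctrl.get_obs(); print(o)
im=ctrl.snapshot("wrist")[:,:,::-1]; cv2.imwrite("pics/w7full.png",im)
cv2.imwrite("pics/w7.png",cv2.resize(im[60:260,160:360],None,fx=3,fy=3,interpolation=cv2.INTER_CUBIC))
E
```

```text
clock: 12.8
tool_pos: [0.5166, 0.1097, 0.2465]
orientation: [-90.0, 0.2, -160.0]
force: [0.1, 0.0, -1.1]
opening: 0.0877
{'clock': 12.8, 'joint_pos': array([ 3.32977958e+01,  5.76427442e+00, -1.61237964e+01,  1.71970396e-02,
       -6.78964053e+01, -1.33044086e+01]), 'qvel': array([ 7.70289519e-02,  1.65836060e+00, -2.75472755e+00, -8.35504713e-01,
        1.32019694e+00,  5.32031856e-04]), 'tau': array([-1.98294874e-02, -3.86013365e+01,  3.01598310e+01,  7.22665429e+00,
       -3.08253039e-01, -1.76227195e-04]), 'tool_pos': array([0.51662072, 0.10972925, 0.24654556]), 'orientation': array([ -90.03406818,    0.21341083, -160.00023524]), 'force': array([ 0.1474267 ,  0.00824906, -1.09081926]), 'moment': array([-0.01447576,  0.12048402,  0.00297227]), 'opening': 0.0876802304744979}
```

View pics/w7.png

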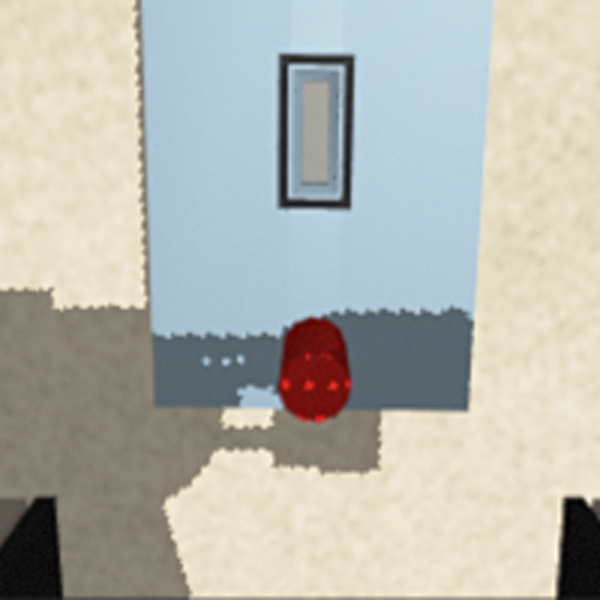

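```bash
python3 - <<'E'
from h import *
o=ctrl.get_obs(); im=cv2.imread("pics/w7full.png").astype(int)
m=(im[...,2]>60)&(im[...,2]>3.5*im[...,1]); m[:130]=0;m[230:]=0;m[:,:200]=0;m[:,320:]=0
ys,xs=np.nonzero(m); bb=np.array([xs.min(),ys.min(),xs.max()+1,ys.max()+1])-.5
print(bb,cyl_fit(bb,o,.010,.107,.155,[.516,.105]))
# slot frame
g=(im.sum(2)<170).astype(np.uint8); g[:70]=0; g[135:]=0; g[:,:245]=0; g[:,285:]=0
c=max(cv2.findContours(g,cv2.RETR_EXTERNAL,cv2.CHAIN_APPROX_NONE)[0],key=cv2.contourArea)
q=np.array([onz("wrist",p,.107,o)[:2] for p in c[:,0].astype(float)],np.float32)
print(cv2.minAreaRect(q*1000), cv2.boundingRect(c))
for z in (.105,.107,.109): print(onz("wrist",(265.2,103.6),z,o))
E
```

```text
[252.5 166.5 276.5 199.5] (array([0.51480413, 0.10640921]), array([251.84929492, 164.50606243, 277.15057195, 201.29666483]))
((536.173828125, 46.0141487121582), (19.630849838256836, 41.60527038574219), 20.000411987304688) (254, 79, 23, 50)
[0.53610409 0.04568635 0.105     ]
[0.53613291 0.04564662 0.107     ]
[0.53616174 0.04560689 0.109     ]
```

Pin home at (0.5148, 0.1064), slot at about (0.536, 0.0455) with yaw 20°. Next I'll go over the yellow electrode.

```bash
python3 - <<'E'
from h import *
print(shift((.5685,-.2065,.24),178.4,ctrl.get_obs()["tool_pos"],-160))
E
python3 -m crank '[[[-1,59,0,62,0.1],[-1,59,0,125,0.25],[-1,59,0,187,0.377],[-1,59,5,250,0.377],[-1,59,5,300,0.377],[-1,59,5,315,0.377],[-1,59,5,315,0.377],[-1,59,5,315,0.377]]]';  python3 - <<'E'
from h import *
o=ctrl.get_obs(); print(o["tool_pos"],o["orientation"])
im=ctrl.snapshot("wrist")[:,:,::-1]; cv2.imwrite("pics/w8full.png",im)
cv2.imwrite("pics/w8.png",cv2.resize(im[60:260,160:360],None,fx=3,fy=3,interpolation=cv2.INTER_CUBIC))
print([(round(d["confidence"],2),np.round(d["extent"],1).tolist()) for d in ctrl.find_in("wrist","grip_a")[:4]])
E
```

```text
(array([ 58.6,   5. , 314.9]), np.float64(0.377))
clock: 13.85
tool_pos: [0.5676, -0.206, 0.239]
orientation: [-90.0, -0.1, 178.4]
force: [0.8, 0.0, 0.1]
opening: 0.088
[ 0.56755824 -0.20601098  0.23900088] [-9.00204427e+01 -6.82893619e-02  1.78413893e+02]
[(0.84, [249.6, 90.7, 24.5, 46.3]), (0.76, [250.8, 8.2, 24.0, 52.6]), (0.74, [249.5, 155.1, 23.6, 47.4]), (0.56, [228.7, 0.0, 67.4, 211.4])]
```

View pics/w8.png

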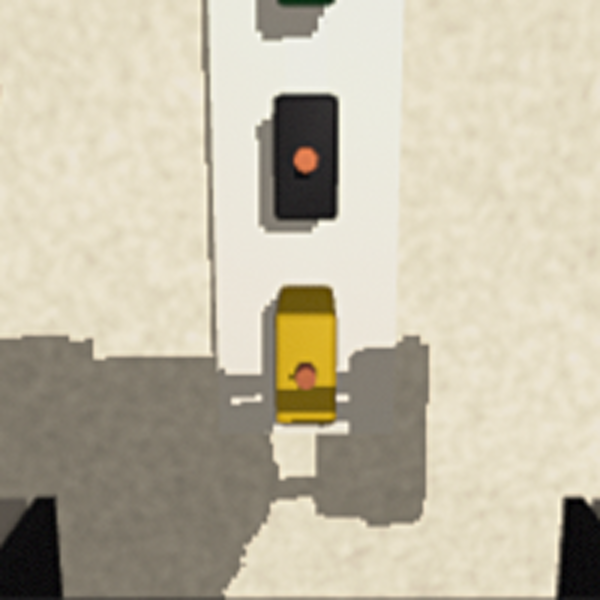

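```bash
python3 - <<'E'
from h import *
o=ctrl.get_obs()
f=lambda x,y:(x/3+160-.33,y/3+60-.33)
a=onz("wrist",f(305,376),.131,o);b=onz("wrist",f(306,367),.123,o);c=onz("wrist",f(305.5,158),.131,o)
print(a,b,c,np.degrees(np.arctan2(*(c-a)[:2])))
print(onz("wrist",f(276,360),.123,o)-onz("wrist",f(336,360),.123,o),(onz("wrist",f(305,313),.123,o)-onz("wrist",f(305,421),.123,o)))
E
```

```text
[ 0.56819112 -0.20684964  0.131     ] [ 0.56791713 -0.20736583  0.123     ] [ 0.56641307 -0.26679521  0.131     ] -178.30104115004627
[ 0.01735557 -0.00045739  0.        ] [-0.00088833 -0.03236601  0.        ]
```

```bash
python3 -m crank '[[[-1,-0.5,60,1,0],[-1,-0.5,110,1,0],[-1,-0.5,140,1,0],[-1,-0.5,155,1,0],[-1,-0.5,155,1,0],[1,-0.5,155,1,0],[1,-0.5,155,1,0],[1,-0.5,155,1,0],[1,-0.5,155,1,0],[1,-0.5,155,1,0],[1,-0.5,155,1,0],[1,-0.5,155,1,0]]]'; python3 -m crank '[[[1,0,0,0,0],[1,0,0,0,0],[1,0,0,0,0],[1,0,0,0,0]]]'
```

```text
clock: 15.45
tool_pos: [0.5685, -0.2079, 0.0846]
orientation: [-90.0, -0.0, 178.4]
force: [0.5, 0.9, -0.1]
opening: 0.0231
clock: 15.95
tool_pos: [0.5685, -0.2079, 0.0847]
orientation: [-90.0, 0.0, 178.4]
force: [0.3, -0.3, -0.6]
opening: 0.0182
```

```bash
python3 -m crank '[[[1,0,-15,0,0],[1,0,-35,0,0],[1,0,-60,0,0],[1,0,-90,0,0],[1,0,-125,0,0],[1,0,-130,0,0],[1,0,-130,0,0]]]'; python3 - <<'E'
from h import *
o=ctrl.get_obs(); print(o["tool_pos"],o["orientation"],o["opening"])
im=ctrl.snapshot("wrist")[:,:,::-1]; cv2.imwrite("pics/w9full.png",im)
cv2.imwrite("pics/w9.png",cv2.resize(im[60:260,160:360],None,fx=3,fy=3,interpolation=cv2.INTER_CUBIC))
print(shift((.5363,.0454,.205),-160,o["tool_pos"],178.4))
E
```

```text
clock: 16.82
tool_pos: [0.5684, -0.2077, 0.2153]
orientation: [-90.0, 0.1, 178.4]
force: [-0.6, 1.2, -1.9]
opening: 0.0179
[ 0.56844886 -0.20773678  0.21525092] [-9.00198526e+01  5.84599528e-02  1.78385177e+02] 0.017932514375572264
(array([  39.2,   10.3, -252.1]), np.float64(-0.377))
```

View pics/w9.png

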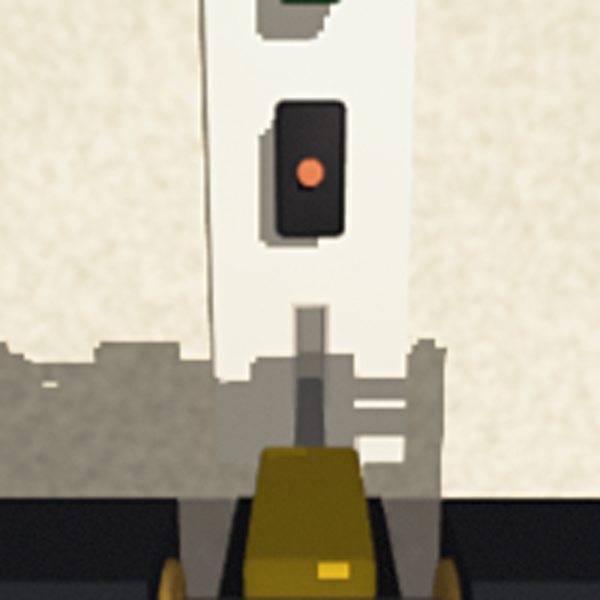

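The electrode is held with the blade straight and its tip at ~(263,186); black and green stayed put. Moving over the slot.

```bash
python3 -m crank '[[[1,39,0,-40,-0.1],[1,39,0,-90,-0.2],[1,39,0,-145,-0.3],[1,39,0,-200,-0.377],[1,39,5,-240,-0.377],[1,39,10,-252,-0.377],[1,39,10,-252,-0.377],[1,39,10,-252,-0.377]]]'; python3 - <<'E'
from h import *
o=ctrl.get_obs(); print(o["tool_pos"],o["orientation"],o["opening"])
im=ctrl.snapshot("wrist")[:,:,::-1]; cv2.imwrite("pics/w10full.png",im)
cv2.imwrite("pics/w10.png",cv2.resize(im[130:240,205:325],None,fx=5,fy=5,interpolation=cv2.INTER_CUBIC))
for y in (0,.0149,-.0149): print(proj("wrist",np.array([.5363,.0454,.107])+y*np.array([-.342,.94,0]),o))
E
```

```text
clock: 17.88
tool_pos: [0.5364, 0.0443, 0.2043]
orientation: [-90.0, -0.1, -160.0]
force: [1.4, -0.0, -0.5]
opening: 0.0175
[0.53637112 0.04426564 0.20426963] [-8.99880574e+01 -6.09044893e-02 -1.60042107e+02] 0.017506735178655516
[261.33955149 191.17248357]
[261.36735622 208.46080598]
[261.31087797 173.34395824]
```

View pics/w10.png

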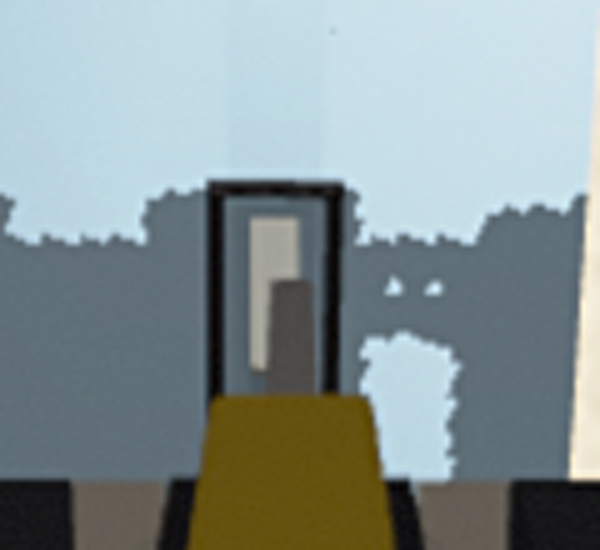

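Frame centre is at u≈259.9 and the blade at u≈262.8, so I'll shift x −2.4 mm (z is already within 0.3 mm). Lowering to just above the lid to recheck.

```bash
python3 -m crank '[[[1,-2.4,0,-0.3,0],[1,-2.4,10,-0.3,0],[1,-2.4,20,-0.3,0],[1,-2.4,20,-0.3,0],[1,-2.4,20,-0.3,0]]]'; python3 - <<'E'
from h import *
o=ctrl.get_obs(); print(o["tool_pos"],o["orientation"],o["force"])
im=ctrl.snapshot("wrist")[:,:,::-1]; cv2.imwrite("pics/w11full.png",im)
cv2.imwrite("pics/w11.png",cv2.resize(im[130:240,205:325],None,fx=5,fy=5,interpolation=cv2.INTER_CUBIC))
E
```

```text
clock: 18.55
tool_pos: [0.5388, 0.0462, 0.1846]
orientation: [-90.0, -0.0, -160.0]
force: [0.1, 0.1, -1.5]
opening: 0.0181
[0.5388138  0.04621963 0.18463614] [-8.99909948e+01 -1.02757586e-02 -1.59995858e+02] [ 0.11975237  0.13326886 -1.4607833 ]
```

View pics/w11.png

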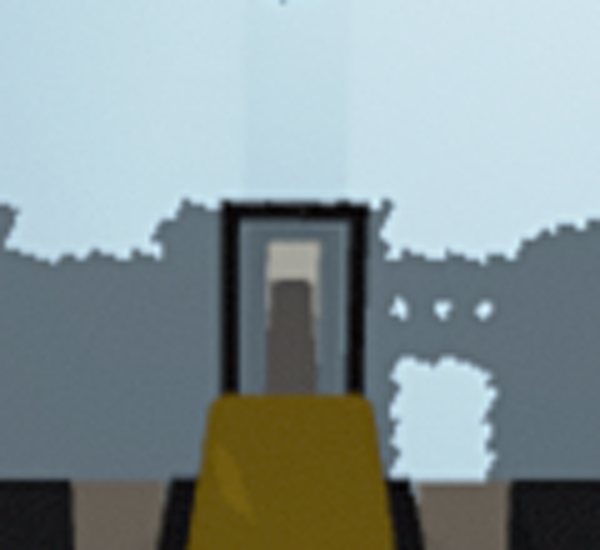

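```bash
python3 -m crank '[[[1,0.4,0,1.3,0],[1,0.4,4,1.3,0],[1,0.4,8,1.3,0],[1,0.4,12,1.3,0],[1,0.4,16,1.3,0],[1,0.4,16,1.3,0],[1,0.4,16,1.3,0]]]'; python3 - <<'E'
from h import *
o=ctrl.get_obs(); print(o["tool_pos"],o["orientation"],o["force"],o["moment"])
im=ctrl.snapshot("wrist")[:,:,::-1]
cv2.imwrite("pics/w12.png",cv2.resize(im[130:240,205:325],None,fx=5,fy=5,interpolation=cv2.INTER_CUBIC))
E
```

```text
clock: 19.48
tool_pos: [0.5389, 0.0449, 0.1687]
orientation: [-90.0, 0.0, -160.0]
force: [0.6, 0.4, -1.2]
opening: 0.0181
[0.53890091 0.04490821 0.1687202 ] [-8.99979377e+01  2.47942699e-03 -1.59999155e+02] [ 0.55011494  0.4398173  -1.21586418] [-0.00916715  0.09127035  0.00440172]
```

View pics/w12.png

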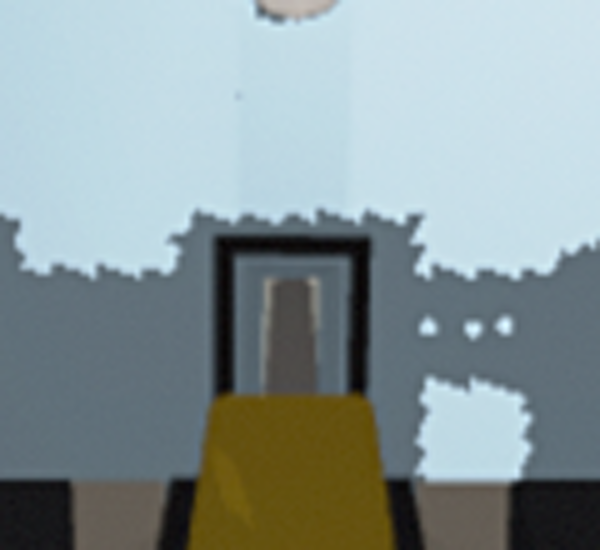

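The blade is inside the slot, centred with slivers of light on both sides and no contact force. Lowering on.

```bash
python3 -m crank '[[[1,0,4,0,0],[1,0,8,0,0],[1,0,12,0,0],[1,0,16,0,0],[1,0,16,0,0]]]'; python3 -m crank '[[[1,0,4,0,0],[1,0,8,0,0],[1,0,12,0,0],[1,0,12,0,0]]]'
```

```text
clock: 20.15
tool_pos: [0.5386, 0.0448, 0.1522]
orientation: [-90.0, -0.0, -160.0]
force: [0.7, 0.1, -0.7]
opening: 0.018
clock: 20.65
tool_pos: [0.5386, 0.0448, 0.1402]
orientation: [-90.0, -0.0, -160.0]
force: [-0.2, -0.6, -0.9]
opening: 0.0178
```

```bash
python3 -m crank '[[[1,0,4,0,0],[1,0,9,0,0],[1,0,9,0,0],[1,0,9,0,0],[1,0,9,0,0]]]'; python3 - <<'E'
from h import *
o=ctrl.get_obs(); print(o["clock"],o["tool_pos"],o["orientation"],o["force"],o["opening"])
im=ctrl.snapshot("wrist")[:,:,::-1]; im=np.ascontiguousarray(im)
s=ctrl.snapshot("side")[:,:,::-1]; c=ctrl.snapshot("scene")[:,:,::-1]
cv2.imwrite("pics/w13.png",np.hstack([cv2.resize(x,(400,400),interpolation=cv2.INTER_CUBIC) for x in (s[160:260,200:300],c[110:210,220:320])]))
cv2.imwrite("pics/c13.png",c)
E
```

```text
clock: 21.28
tool_pos: [0.5389, 0.0449, 0.1318]
orientation: [-90.0, 0.0, -160.0]
force: [0.5, 0.2, -1.2]
opening: 0.0182
21.275 [0.5389304  0.04489294 0.131795  ] [-8.99988929e+01  1.20063203e-02 -1.60001449e+02] [ 0.54605351  0.24678327 -1.24255525] 0.0181952004479432
```

View pics/w13.png

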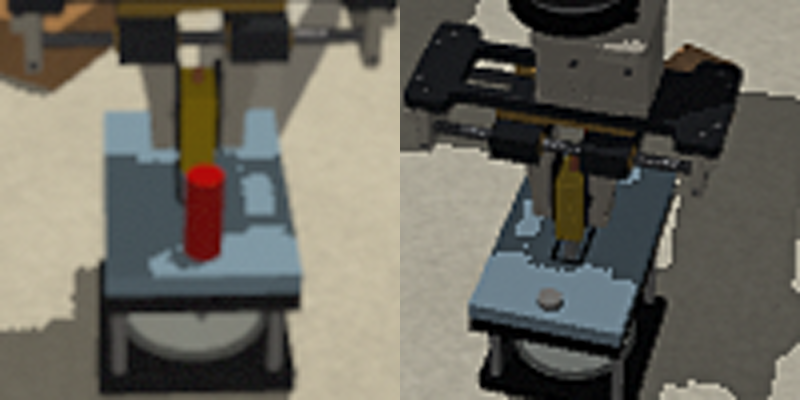

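View pics/c13.png

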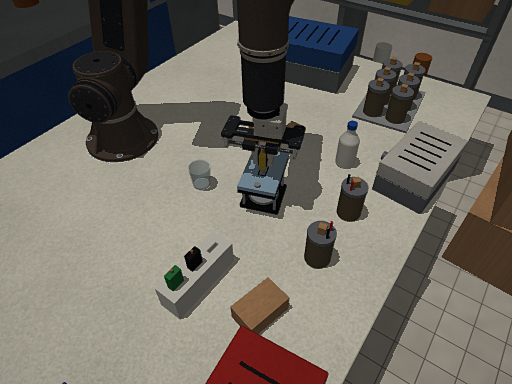

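The pin stands upright on the lid and the blade is in the slot with its handle clear. The other objects are where they started, and there is no contact force, so I'm handing in.

```bash
python3 -c "
from plant import ctrl
print(ctrl.close_job()); o=ctrl.get_obs(); print(o['clock'],o['tool_pos'],o['force'],o['opening'])"
```

```text
the job is handed in; nothing more can be done
None
the job is handed in; nothing more can be done
```

The pin is home in the lid and flange and let go, and the yellow electrode is held in the slot. I handed the job in at about 21.4 s of the 69 s allowed; no verdict is reported.

- **Pin:** I pushed it down until it stopped at the expected height with 19 N against it, then released it. The last side picture shows it standing upright with its handle on the lid.
- **Electrode:** The tool pose puts the handle centre about 39 mm above the lid's top, so its underside is about 15 mm clear and about 45 mm of the 60 mm blade is below. The fingers were still holding it, at 18 mm opening. The wrist force was only about 1.2 N, roughly the electrode's weight, so it is not pressing on the lid.
- **Everything else:** The last scene picture shows the black and green electrodes, both jars, the bottle, the beaker and the carton where they started. I judged this by eye only.

**Disagreements:** Position readings from the wrist camera and the arm differed by 1 to 3 mm. I lined both insertions up in the wrist pictures instead, and used the side force (up to 7 N) to ease the pin in. I did not measure the pin's remaining gap or tilt with numbers after letting it go.

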